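# Clear a spent core slice into the covered waste bin

## Task

The waste bin at the far edge of the bench is shut by a red plate that turns with the white ball knob on its pivot. Turn the knob to swing the plate fully aside, slide the spent asphalt core slice along the bench (do not lift it) and push it off the edge so that it drops into the bin, then turn the knob back until the plate covers the bin completely again. Move the plate only by its knob, and leave the tin, the beaker and the spatula where they are.

Things in the scene. Friction and masses are not known exactly. Their poses are not given: they have to be found in the camera images.
- bin: Grey waste bin on a stand, fixed against the far edge of the black bench (top z = 0, 35 mm thick, edge a straight line along y). Origin: on the edge line, at bench-top height, at the middle in y of the mouth; axes as the world's. From it the inside spans 0 to 198 mm in x (4 mm walls), -100 to 100 mm in y; rim 40 mm and floor 195 mm below the bench top.
- knob (a joint): Angle (rad) of the ball knob and red plate, turning as one about a vertical axis. 0: the plate covers the mouth (stop). It grows as the knob is turned clockwise seen from above, to 1.45 (stop), the plate then out over +x, clear of the mouth. It stays where left; turning takes about 0.1 N m. It may start up to 0.3 ajar.
- knob_ball (a point): Centre of the ball knob, on the turning axis: a smooth white ball 50 mm across on a vertical 14 mm steel stem, beside the bin just beyond the bench edge, at x +40, y -135 mm from the bin's origin and 48 mm above the bench top. Fingers slip off unless they close across its widest part, level with this point.
- plate_mid (a point): Middle of the top of the red cover plate, 190 x 210 x 6 mm, 30 mm below the bench top; it moves round with the knob. With the knob at 0 the plate extends from the turning axis 29 to 239 mm in +y and -36 to +154 mm in x.
- slice: Spent asphalt core slice: a grey stone-speckled disc, 100 mm in diameter, 28 mm thick, lying flat on the bench between the robot and the bin, about 0.32 to 0.63 kg. Too wide for the gripper. Origin: centre of its underside. It slides on the bench and tips over the edge once its centre is past it.
- tin: Empty open aluminium sample tin, 75 mm in diameter, 50 mm high, on the bench to the -y side. Leave alone. Origin: centre of its underside.
- beaker: Empty glass beaker, 72 mm in diameter, 95 mm high, on the bench to the +y side. Leave alone. Origin: centre of its underside.
- spatula: Spatula 190 mm long lying on the bench beyond the beaker on the +y side. Leave alone. Lies along its x axis, handle to -x.
Mind the look-alikes: they are no part of the job. There is more than one size of the slice; the one meant has the size given above.

How it is judged (in metres and radians):
On the way, in this order (a step that is already met when the one before it is completed fails the run):
1. the cover plate is swung aside (knob beyond 1.2 rad) with the slice still on the bench (value of joint knob above 1.2 rad and height (world z) of slice above -0.01 m), for 0.2 s.
2. the slice lies inside the bin (height (world z) of slice below -0.08 m and x of slice in the frame of bin between -0.005 and 0.2 m and y of slice in the frame of bin between -0.102 and 0.102 m), for 0.2 s.
At the end, for the whole second after the job is handed in: The slice lies at rest inside the bin (at least 80 mm below the bench top) and the plate covers the bin again (knob within 0.12 rad of its closed stop) (all of step 2 and value of joint knob below 0.12 rad and height (world z) of slice above -0.21 m and linear speed of slice below 0.03 m/s); the robot touches nothing.
It fails at once if the slice is lifted more than 40 mm off the bench (height (world z) of slice above 0.04 m).
It fails at once if the slice falls to the floor (height (world z) of slice below -0.3 m).
It fails at once if the robot pushes on the cover plate instead of the knob (more than 2 N) (contact force between knob_c2 and the fingers above 2 N or contact force between knob_c2 and the arm above 2 N).
It fails at once if the tin, the beaker or the spatula is moved more than 20 mm (distance of any of tin, beaker, spatula from where it was at the start of the episode above 0.02 m).
It also fails if it takes over 62 s, if anything falls off the work surface, if the arm or the gripper's body presses on something with over 40 N, if the wrist force passes 120 N, or if a joint passes its speed limit or range.

## Robot

A 6-joint arm with a two-finger parallel gripper is mounted at the origin on the work surface. World frame = base frame: x ahead of the robot, y to its left, z up, the work surface at z = 0. Lengths are in mm, angles in rad, forces in N, time in s.
With the tool pointing down it reaches from about 325 to 850 mm from the base axis. Payload 15.5 kg.
Tool frame: the origin (TCP) lies midway between the tips of the shut fingers; the grasp point (between the pads) lies 19 mm behind it; z points along the fingers, y is the line along which they close (so a half turn about z gives the same grasp; the last joint's range is limited). The gripper opens to 91 mm and grips with 3 to 60 N. Pads are 32 mm wide; open, the fingers measure 118 mm over their backs; the gripper's body (76 mm by 178 mm) begins 60 mm behind the grasp point.
Start: joints at [-1.276, 0.494, 1.345, -0, 1.302, -0.096], TCP at [238.081, -577.878, 188.815] pointing down, gripper open.
Joint ranges: [-2.91, 2.91], [-0.82, 2.16], [0.22, 2.67], [-1.22, 4.37], [0.12, 2.79], [-3.08, 3.08]. Speed limits (rad/s): [1.89, 1.89, 2.57, 3.01, 3.01, 3.01].

## Interface

Orientations are given as a rotation vector (axis times angle).
In Python, from cell import robot, vision gives the robot as it stands.
- The arm moves only by the shell command python3 -m handwheel 'ROWS' [FORCE]. ROWS is JSON, a list of rows, each a list of 5 numbers: the shift along the tool's x, y, z in mm, then the turn about the tool's z in rad, then the gripper's target within -1 to 1 (shut at 1, half-way at 0, fully open at -1). In form: [[dx, dy, dz, twist, grip], ...]. A call has 1 to 20 rows; each row shifts and turns the commanded pose from where the row before left it, along the tool's axes as they then stand; what a row does not reach is not made up. A row lasts 1/12 s, in which the tool goes at most 41.7 mm and 7.16 degrees, less where a joint would pass 70% of its speed; a pose out of reach is approached as far as the arm can. A call with a gripper value outside its range is refused whole. The fingers move at their own pace and stop on an object; FORCE is the grip in N (left out, the last holds). Time passes only in rows, so rows that do not move let the fingers close. It gives the time, the measured TCP pose, the force, the opening and the grip force at its end, in the units of the state.
- robot.get_state(): the state, without advancing time (a new reading comes with each control period).
- vision.capture(name): name is "scene" or "top" or "wrist"; returns a dict with "color" (384x512x3 uint8, red, green, blue), "fx", "fy", "cx", "cy" (pixels), "k1" (the pictures are not rectified: a ray, as slopes to the right and down, at radius r is drawn at 1 + k1 r^2 times it, then the intrinsics apply), "R" (3x3) and "t" (3): a world point X has camera coordinates R X + t; the wrist camera has in their place "mount" (4x4, takes a point from camera to tool coordinates, whose origin is the TCP and whose axes are the flange's). Camera axes: x right, y down, z forward; pixel columns grow to the right and rows downward; lengths in mm; the calibration is good to about 2 mm. A picture is of the moment at which its call begins: read the wrist's pose just before it. There is no depth.
- robot.finish_job(): hands the job in; it is judged then, once.
Trained networks look in a picture, given as the dict that the camera call returned (one of the last four; its "shot" number tells which), for a name from the list of things; names that differ only in an ending like _2 or _b are one class to them, and where a whole thing is asked for, a point or a joint stands for the part that bears it (a point fixed in the world has none). Each returns a list of dicts, best first, with "p" (0 to 1); they miss things now and then, are a little off and sometimes report something else, mostly with a low value. They report only what shows in the picture. A call takes as long as a camera call. They do not tell look-alikes from the thing itself.
- vision.boxes_of(thing, picture): "location" ([x, y, z] in mm, in world coordinates, good to about 4 mm: the middle of the surface that is visible of it).
- vision.landmark_of(thing, picture): "location" ([x, y, z] in mm, in world coordinates, good to about 4 mm: a listed point, or the origin of a listed thing).
The state is a dict: "time_s": time; "joint_positions": joint angles; "joint_vel": joint speeds; "effort": joint torques, N m; "tool_pos": TCP position; "eef_rot": TCP orientation; "contact_force": force on the tool from outside, world axes, zero at the start; "ft_torque": the same for the moment, N m; "opening": finger opening in mm; "finger_force": force on a finger pad.
Only numpy, scipy, OpenCV 4.12 (cv2) and the standard library are available. Lean on these libraries where they do the work, as an engineer would, in place of code of your own. Each camera call takes 0.05 s, during which the arm holds its last target. There are 200 camera calls.

## Working session

There is one attempt and no reset: what is moved stays moved. The work goes in short steps, Python scripts to look and compute and a shell command to move; the robot and the scene stay as the last step left them, time stands still between calls to the robot, and variables do not carry over. Pictures are saved under pics/ and viewed, at most 10 in all, crops included, and the job is handed in when it is done.

```bash
mkdir -p pics
cat > h.py <<'E'
import numpy as np, cv2
from cell import robot, vision
from scipy.spatial.transform import Rotation as Ro
def save(c,n): cv2.imwrite('pics/'+n+'.png',cv2.cvtColor(c['color'],cv2.COLOR_RGB2BGR))
def st():
    s=robot.get_state(); 
    print(s['time_s'],np.round(s['tool_pos'],1),np.round(s['eef_rot'],3),np.round(s['contact_force'],1),s['opening'],s['finger_force'])
    R=Ro.from_rotvec(s['eef_rot']).as_matrix(); print('tool axes (cols x,y,z):',np.round(R,3).tolist()); return s,R
def px2w(c,u,v,z):
    K=np.array([[c['fx'],0,c['cx']],[0,c['fy'],c['cy']],[0,0,1.]])
    p=cv2.undistortPoints(np.array([[[u,v]]],float),K,np.array([c['k1'],0,0,0.]))[0,0]
    d=c['R'].T@np.array([p[0],p[1],1]); o=-c['R'].T@c['t']
    return o+d*(z-o[2])/d[2]
E
cat > look.py <<'E'
from h import *
st()
for n in ['top','scene']:
    c=vision.capture(n); c['R']=np.array(c['R']);c['t']=np.array(c['t']); save(c,n+'0')
    for t in ['bin','knob_ball','plate_mid','slice','tin','beaker','spatula']:
        print(n,t,[(np.round(d['location'],0).tolist(),round(d['p'],2)) for d in vision.landmark_of(t,c)[:4]])
E
python3 look.py; python3 -c "
import cv2,numpy as np
cv2.imwrite('pics/both.png',cv2.imread('pics/top0.png'))"
```

```text
0.0 [ 238.  -577.5  188.2] [-3.081 -0.61   0.   ] [ 1.3 -0.1 -0.1] 91.09123661291275 0.0
tool axes (cols x,y,z): [[0.925, 0.381, -0.0], [0.381, -0.925, 0.001], [0.0, -0.001, -1.0]]
top bin [([625.0, 89.0, -0.0], 0.64)]
top knob_ball [([662.0, -42.0, 48.0], 0.74), ([447.0, 501.0, 1.0], 0.36)]
top plate_mid [([745.0, 75.0, -26.0], 0.74)]
top slice [([408.0, 189.0, -3.0], 0.86), ([336.0, -127.0, 2.0], 0.86), ([479.0, 38.0, 2.0], 0.64)]
top tin [([499.0, -170.0, 4.0], 0.56)]
top beaker [([514.0, 361.0, 2.0], 0.89)]
top spatula [([449.0, 502.0, -0.0], 0.96), ([662.0, -42.0, 46.0], 0.66)]
scene bin [([620.0, 91.0, 3.0], 0.82)]
scene knob_ball [([660.0, -40.0, 47.0], 0.92)]
scene plate_mid [([748.0, 74.0, -29.0], 0.76)]
scene slice [([475.0, 36.0, 0.0], 0.94), ([404.0, 195.0, -3.0], 0.64), ([344.0, -131.0, 3.0], 0.57)]
scene tin [([502.0, -168.0, 2.0], 0.79)]
scene beaker [([512.0, 364.0, -0.0], 0.66)]
scene spatula [([443.0, 505.0, 0.0], 0.94)]
```

View pics/top0.png

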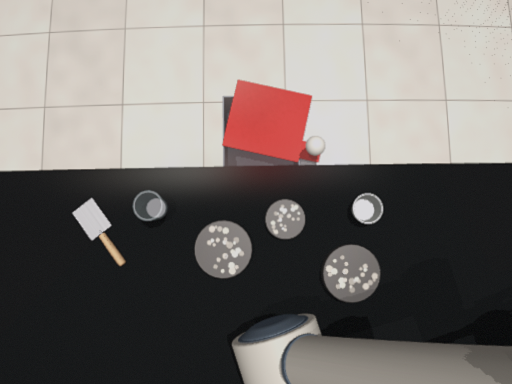

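View pics/scene0.png

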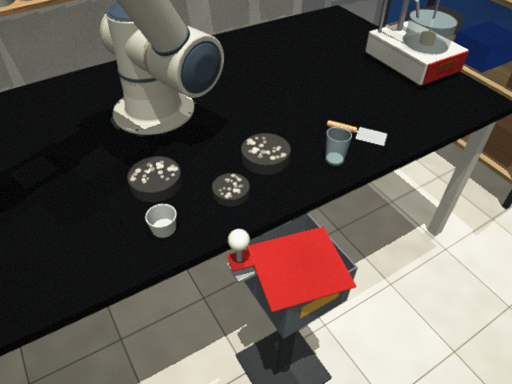

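The top view shows three discs: one about 40 px across at (285,219) and two about 57 px across at (223,249) and (352,273). The tin, 75 mm, is about 31 px, so the small disc is the 100 mm slice. The plate sits about 0.22 rad ajar, with the knob at (316,146). The scene view agrees. I'll check the sizes and move above the knob.

```bash
python3 - <<'E'
from h import *
c=vision.capture('top');c['R']=np.array(c['R']);c['t']=np.array(c['t'])
for a,b,r in [(265,305,219),(194,252,249),(323,380,273)]:
    p,q=px2w(c,a,r,28),px2w(c,b,r,28); print(np.linalg.norm(p-q),(p+q)/2)
print('edge',px2w(c,230,167,0),px2w(c,450,164,0),px2w(c,60,171,0))
E
python3 -m handwheel '[[30,-17,2,0,-1],[30,-17,2,0,-1],[30,-17,2,0,-1],[30,-17,2,0,-1],[30,-17,2,0,-1],[30,-17,2,0,-1],[30,-17,2,0,-1],[30,-17,2,0,-1],[30,-17,2,0,-1],[30,-17,2,0,-1],[30,-17,2,0,-1],[30,-17,2,0,-1],[30,-17,2,0,-1],[30,-17,2,0,-1],[30,-17,2,0,-1],[30,-17,2,0,-1],[30,-17,2,0,-1],[30,-17,2,0,-1],[30,-17,2,0,-1],[0,0,0,0,-1]]' 40
python3 - <<'E'
from h import *
s,R=st()
w=vision.capture('wrist'); save(w,'w1')
for t in ['knob_ball']: print([(d['location'],d['p']) for d in vision.landmark_of(t,w)])
for t in ['top','scene']:
    c=vision.capture(t); print([(np.round(d['location']),d['p']) for d in vision.landmark_of('knob_ball',c)])
E
```

```text
100.16674386926265 [477.29926316  33.35463382  28.        ]
144.633167490711 [405.26667622 189.49872648  28.        ]
143.30052666416552 [ 339.57742037 -129.6550364    28.        ]
edge [615.75870763 171.06372155   0.        ] [ 614.75222288 -411.03659445    0.        ] [614.41806028 624.01371386   0.        ]
time_s: 2.52
tool_pos: [645.0, -57.4, 150.3]
eef_rot: [-3.08, -0.615, -0.002]
contact_force: [-1.1, 0.3, -1.3]
opening: 90.9
finger_force: 0.0
2.5167 [645.  -57.4 150.3] [-3.08e+00 -6.15e-01 -2.00e-03] [-1.1  0.3 -1.3] 90.87772539643154 0.0
tool axes (cols x,y,z): [[0.923, 0.384, 0.001], [0.384, -0.923, 0.001], [0.002, -0.001, -1.0]]
[([662.0, -43.5, 46.6], 0.82)]
[(array([477.,  40.,   1.]), 0.26)]
[(array([662., -39.,  49.]), 0.6)]
```

View pics/w1.png

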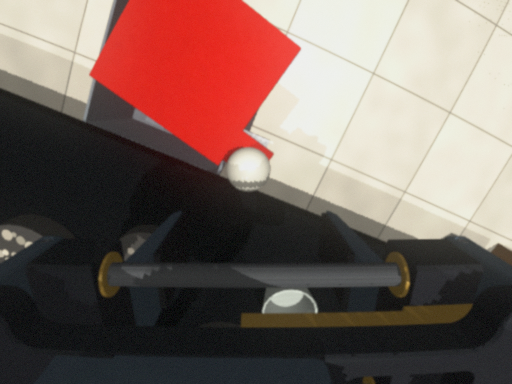

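The wrist view shows the white ball at about (248,169), with the plate to its left and the tin at (290,303) under the fingers' line. I'll cross-check the ball position with the calibration.

```bash
cat >> h.py <<'E'
def wcam(w,s):
    M=np.array(w['mount']); T=np.eye(4); T[:3,:3]=Ro.from_rotvec(s['eef_rot']).as_matrix(); T[:3,3]=s['tool_pos']
    X=np.linalg.inv(T@M); w['R']=X[:3,:3]; w['t']=X[:3,3]; return w
E
python3 - <<'E'
from h import *
s,R=st()
w=wcam(vision.capture('wrist'),s)
g=w['color'].astype(int); m=((g.min(2)>150)&(np.ptp(g,2)<40)).astype(np.uint8); m[:140]=0;m[195:]=0;m[:,:220]=0;m[:,274:]=0
print(cv2.minEnclosingCircle(cv2.findNonZero(m)))
p=px2w(w,248.5,169,48); print(p, R.T@(np.array([p[0],p[1],29])-s['tool_pos']))
E
```

```text
2.8167 [641.6 -63.1 151. ] [ 3.082  0.608 -0.   ] [ 1.1 -0.3 -0.5] 91.07961772684067 0.0
tool axes (cols x,y,z): [[0.925, 0.38, -0.0], [0.38, -0.925, -0.0], [-0.0, 0.0, -1.0]]
((251.40908813476562, 158.5), 28.432783126831055)
[656.87777218 -49.88350482  48.        ] [ 19.19335449  -6.39155371 121.97076469]
```

```bash
python3 -m handwheel '[[13,-6,0,0,-1],[13,-6,0,0,-1],[0,0,20,0,-1],[0,0,20,0,-1],[0,0,0,0,-1],[0,0,0,0,-1],[0,0,0,0,-1]]'
python3 - <<'E'
from h import *
s,R=st()
w=wcam(vision.capture('wrist'),s); save(w,'w2')
for d in vision.landmark_of('knob_ball',w): print(d['location'],d['p'],R.T@(np.array(d['location'])-s['tool_pos']))
E
```

```text
time_s: 3.45
tool_pos: [662.3, -40.9, 111.8]
eef_rot: [3.082, 0.61, 0.002]
contact_force: [0.3, 0.1, 0.8]
opening: 91.2
finger_force: 0.0
3.45 [662.3 -40.9 111.8] [3.082e+00 6.100e-01 2.000e-03] [0.3 0.1 0.8] 91.16391633547994 0.0
tool axes (cols x,y,z): [[0.925, 0.381, 0.001], [0.381, -0.925, -0.0], [0.001, 0.0, -1.0]]
[664.4, -47.1, 45.1] 0.89 [-0.53316023  6.51466729 66.671807  ]
```

View pics/w2.png

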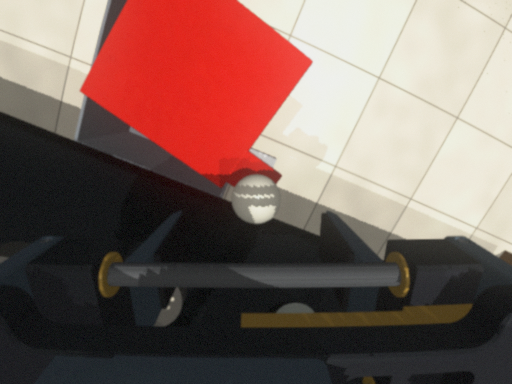

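The ball is at about (255,199), centred between the finger marks at 110 and 400. The tool is almost exactly above it. I'll descend and grip.

```bash
python3 - <<'E'
from h import *
s,R=st()
w=wcam(vision.capture('wrist'),s); p=px2w(w,255,199,48); print(p,R.T@(p-s['tool_pos']))
E
python3 -m handwheel '[[0,0.5,20,0,-1],[0,0.5,20,0,-1],[0,0,20,0,-1],[0,0,20,0,-1],[0,0,3,0,-1],[0,0,0,0,-1],[0,0,0,0,-1]]'
```

```text
3.55 [662.4 -41.1 112.2] [3.081e+00 6.100e-01 3.000e-03] [0.  0.3 0.1] 91.34676336207698 0.0
tool axes (cols x,y,z): [[0.925, 0.381, 0.002], [0.381, -0.925, -0.0], [0.002, 0.001, -1.0]]
[659.4990851  -43.25938928  48.        ] [-3.6481259   0.80466737 64.14696046]
time_s: 4.18
tool_pos: [662.6, -42.2, 29.1]
eef_rot: [3.081, 0.61, 0.002]
contact_force: [-0.2, 0.8, -0.0]
opening: 91.6
finger_force: 0.0
```

```bash
python3 -m handwheel '[[-2,0,0,0,1],[0,0,0,0,1],[0,0,0,0,1],[0,0,0,0,1],[0,0,0,0,1],[0,0,0,0,1],[0,0,0,0,1],[0,0,0,0,1],[0,0,0,0,1],[0,0,0,0,1]]' 35
```

```text
time_s: 5.02
tool_pos: [660.7, -43.9, 27.9]
eef_rot: [3.08, 0.61, 0.001]
contact_force: [1.5, -8.5, -1.2]
opening: 46.1
finger_force: 34.1
```

```bash
python3 -m handwheel '[[0,0,0,0.1,1],[0,0,0,0.1,1],[0,0,0,0.1,1],[0,0,0,0,1],[0,0,0,0,1]]'
python3 - <<'E'
from h import *
s,R=st()
for n in ['scene','top']:
    c=vision.capture(n)
    if n=='scene': save(c,'s3')
    for t in ['knob_ball','plate_mid']: print(t,[(d['location'],d['p']) for d in vision.landmark_of(t,c)[:2]])
E
```

```text
time_s: 5.43
tool_pos: [660.7, -44.1, 27.9]
eef_rot: [3.137, 0.141, 0.002]
contact_force: [1.9, -9.1, -2.4]
opening: 46.4
finger_force: 34.1
5.4333 [660.7 -44.1  27.9] [3.137e+00 1.410e-01 2.000e-03] [ 1.9 -9.1 -2.4] 46.412361846122884 34.08354163169861
tool axes (cols x,y,z): [[0.996, 0.09, 0.001], [0.09, -0.996, -0.002], [0.001, 0.002, -1.0]]
knob_ball [([662.2, -41.5, 48.1], 0.83)]
plate_mid [([779.1, 39.4, -30.6], 0.81)]
knob_ball []
plate_mid [([776.8, 43.6, -26.7], 0.79), ([510.9, 366.5, -0.8], 0.29)]
```

View pics/s3.png

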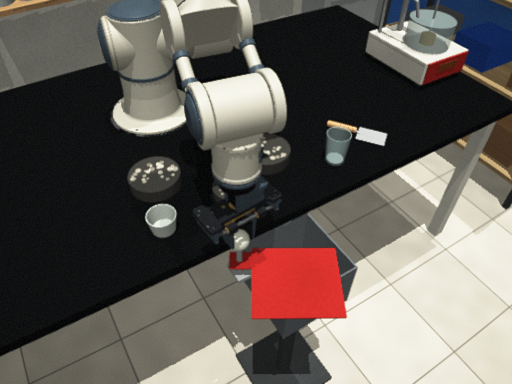

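The gripper holds the ball and the plate followed by about 0.3 rad, to about 0.53. I'll turn another 0.87.

```bash
python3 -m handwheel '[[0,0,0,0.1,1],[0,0,0,0.1,1],[0,0,0,0.1,1],[0,0,0,0.1,1],[0,0,0,0.1,1],[0,0,0,0.1,1],[0,0,0,0.1,1],[0,0,0,0.1,1],[0,0,0,0.07,1],[0,0,0,0,1],[0,0,0,0,1]]'
python3 - <<'E'
from h import *
s,R=st(); print(s['joint_positions'],s['ft_torque'])
for n in ['scene','top']:
    c=vision.capture(n)
    for t in ['knob_ball','plate_mid','slice']: print(t,[(d['location'],d['p']) for d in vision.landmark_of(t,c)[:3]])
E
```

```text
time_s: 6.65
tool_pos: [660.5, -44.5, 27.9]
eef_rot: [2.904, -1.194, 0.002]
contact_force: [0.6, -12.4, -1.3]
opening: 46.3
finger_force: 34.2
6.65 [660.5 -44.5  27.9] [ 2.904e+00 -1.194e+00  2.000e-03] [  0.6 -12.4  -1.3] 46.26751825115389 34.153558015823364
tool axes (cols x,y,z): [[0.711, -0.703, 0.001], [-0.703, -0.711, -0.002], [0.002, 0.001, -1.0]]
[-0.15631257  0.7170216   1.4014639  -0.00234273  1.02212015  2.19567277] [-2.32698239 -0.12004352 -0.08898831]
knob_ball [([658.6, -39.1, 45.8], 0.95)]
plate_mid [([803.5, -78.7, -28.8], 0.93)]
slice [([401.1, 193.2, -1.1], 0.61), ([342.4, -130.9, 3.8], 0.6), ([478.2, 36.0, 2.6], 0.4)]
knob_ball []
plate_mid []
slice []
```

```bash
python3 -m handwheel '[[0,0,0,0,-1],[0,0,0,0,-1],[0,0,0,0,-1],[0,0,0,0,-1],[0,0,0,0,-1],[0,0,0,0,-1],[0,0,-30,0,-1],[0,0,-30,0,-1],[0,0,-30,-0.1,-1],[0,0,-30,-0.12,-1],[0,0,0,-0.12,0],[0,0,0,-0.12,0],[0,0,0,-0.12,0],[0,0,0,-0.12,0],[0,0,0,-0.12,0],[0,0,0,-0.12,0],[0,0,0,-0.12,0],[0,0,0,0,0],[0,0,0,0,0]]'
python3 - <<'E'
from h import *
s,R=st(); T=np.array([400,13,150]); print(R.T@(T-s['tool_pos']))
c=vision.capture('scene')
for t in ['plate_mid']: print(t,[(d['location'],d['p']) for d in vision.landmark_of(t,c)[:3]])
E
```

```text
time_s: 8.63
tool_pos: [660.0, -42.7, 147.8]
eef_rot: [-3.111, -0.434, 0.0]
contact_force: [-0.3, -0.6, 0.2]
opening: 45.5
finger_force: 0.0
8.6333 [660.  -42.7 147.8] [-3.111 -0.434  0.   ] [-0.3 -0.6  0.2] 45.54165059014159 0.0
tool axes (cols x,y,z): [[0.962, 0.273, -0.0], [0.273, -0.962, 0.0], [-0.0, -0.0, -1.0]]
[-234.8601964  -124.69579978   -2.18792197]
plate_mid [([802.2, -80.4, -27.1], 0.97)]
```

```bash
python3 -m handwheel '[[-23.5,-12.5,0,0,0],[-23.5,-12.5,0,0,0],[-23.5,-12.5,0,0,0],[-23.5,-12.5,0,0,0],[-23.5,-12.5,0,0,0],[-23.5,-12.5,0,0,0],[-23.5,-12.5,0,0,0],[-23.5,-12.5,0,0,0],[-23.5,-12.5,0,0,0],[-23.5,-12.5,0,0,0],[0,0,0,0,0],[0,0,0,0,0],[0,0,20,0,0],[0,0,20,0,0],[0,0,0,0,0],[0,0,0,0,0]]'
python3 - <<'E'
from h import *
s,R=st()
w=wcam(vision.capture('wrist'),s); save(w,'w4')
for d in vision.landmark_of('slice',w): print(d['location'],d['p'],R.T@(np.array(d['location'])-s['tool_pos']))
E
```

```text
time_s: 10.07
tool_pos: [399.9, 12.1, 107.6]
eef_rot: [-3.111, -0.437, 0.002]
contact_force: [0.6, 0.5, -0.1]
opening: 45.7
finger_force: 0.0
10.0667 [399.9  12.1 107.6] [-3.111e+00 -4.370e-01  2.000e-03] [ 0.6  0.5 -0.1] 45.724054137082234 0.0
tool axes (cols x,y,z): [[0.961, 0.276, -0.002], [0.276, -0.961, 0.0], [-0.001, -0.001, -1.0]]
[479.2, 35.6, -3.3] 0.94 [ 82.83849917  -0.67957588 110.76410651]
[409.7, 191.6, -3.2] 0.74 [  59.06279571 -169.79780165  110.80456978]
```

View pics/w4.png

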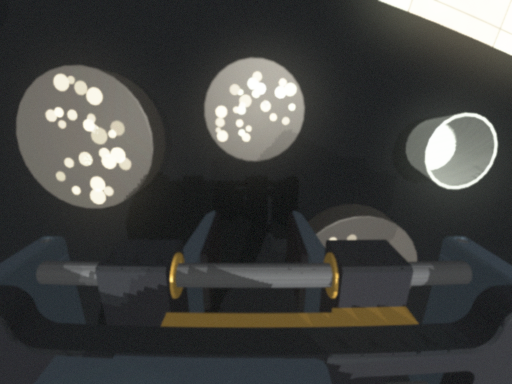

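The slice is dead ahead at (255,108), 83 mm along tool x with no sideways offset. The other discs and the tin are clear of the fingers. I'll descend and push most of the way, then check.

```bash
python3 -m handwheel '[[0,0,30,0,0],[0,0,30,0,0],[0,0,25,0,0],[0,0,13,0,0],[0,0,0,0,0],[5,0,0,0,0],[10,0,0,0,0],[12,0,0,0,0],[12,0,0,0,0],[12,0,0,0,0],[12,0,0,0,0],[12,0,0,0,0],[12,0,0,0,0],[12,0,0,0,0],[12,0,0,0,0],[12,0,0,0,0],[10,0,0,0,0],[5,0,0,0,0],[0,0,0,0,0],[0,0,0,0,0]]'
python3 - <<'E'
from h import *
s,R=st()
for n in ['wrist','top','scene']:
    w=vision.capture(n)
    for d in vision.landmark_of('slice',w): print(n,d['location'],d['p'],R.T@(np.array(d['location'])-s['tool_pos']))
    if n=='scene': print([(d['location'],d['p']) for d in vision.landmark_of('plate_mid',w)])
E
```

```text
time_s: 11.83
tool_pos: [532.3, 50.5, 10.2]
eef_rot: [3.111, 0.44, 0.001]
contact_force: [-1.4, 0.2, 0.0]
opening: 45.3
finger_force: 0.0
11.8333 [532.3  50.5  10.2] [3.111e+00 4.400e-01 1.000e-03] [-1.4  0.2  0. ] 45.255837989295024 0.0
tool axes (cols x,y,z): [[0.961, 0.277, 0.0], [0.277, -0.961, -0.0], [0.0, 0.0, -1.0]]
wrist [479.8, 36.0, -7.3] 0.66 [-54.46404413  -0.60505975  17.51852623]
wrist [408.9, 189.2, -0.6] 0.59 [ -80.09098864 -167.45804526   10.78941453]
top [478.4, 39.1, 2.1] 0.74 [-54.94627014  -3.97056436   8.11794982]
top [408.2, 189.1, -2.4] 0.72 [ -80.79185173 -167.55633415   12.5891729 ]
top [337.8, -128.7, 2.3] 0.72 [-236.56916957  118.25178515    7.87364629]
scene [476.6, 36.9, 3.3] 0.92 [-57.28542493  -2.35594459   6.91738419]
scene [343.4, -129.3, 4.4] 0.79 [-231.3545778   120.38164701    5.77561838]
[([802.9, -81.4, -28.2], 0.63), ([476.2, 37.4, -0.7], 0.19)]
```

The networks place the slice at its old spot while the tool has passed it, so I need to look.

Run:
```python
from h import *
s,R=st()
a=vision.capture('scene');b=vision.capture('wrist')
I=np.hstack([a['color'][80:384,80:400],b['color'][:304,96:416]]); save({'color':I},'s5')
```

```text
12.1833 [531.9  50.3   9.8] [-3.111 -0.439  0.   ] [ 0.1 -0.2  0.5] 45.12056807183914 0.0
tool axes (cols x,y,z): [[0.961, 0.277, -0.0], [0.277, -0.961, 0.0], [-0.0, -0.0, -1.0]]
```

View pics/s5.png

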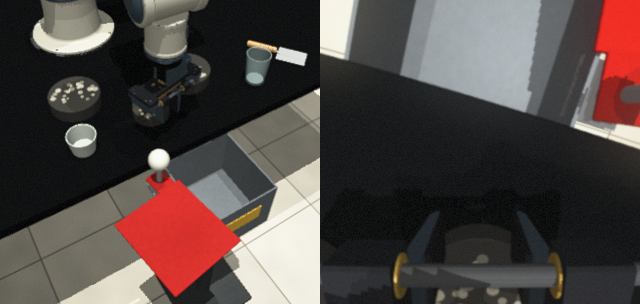

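Run:
```python
from h import *
s,R=st()
w=wcam(vision.capture('wrist'),s)
for u,v,z in [(100,57,0),(410,149,0),(256,228,28),(256,228,0)]: p=px2w(w,u,v,z); print((u,v),p,R.T@(p-s['tool_pos']))
K=np.array([[w['fx'],0,w['cx']],[0,w['fy'],w['cy']],[0,0,1.]])
for q in [(0,0,0),(16,30,0),(16,-30,0),(60,0,-18),(10,0,-18),(16,0,-18)]:
    X=R@np.array(q,float)+s['tool_pos']; print(q,cv2.projectPoints(X.reshape(1,3),cv2.Rodrigues(w['R'])[0],w['t'],K,np.array([w['k1'],0,0,0.]))[0].ravel())
c=vision.capture('top'); c['R']=np.array(c['R']);c['t']=np.array(c['t']); save(c,'t6')
c=vision.capture('scene'); c['R']=np.array(c['R']);c['t']=np.array(c['t'])
K=np.array([[c['fx'],0,c['cx']],[0,c['fy'],c['cy']],[0,0,1.]])
for X in [s['tool_pos'],R@np.array([60,0,-18.])+s['tool_pos'],[478,36,28.]]: print(cv2.projectPoints(np.array(X,float).reshape(1,3),cv2.Rodrigues(c['R'])[0],c['t'],K,np.array([c['k1'],0,0,0.]))[0].ravel())
cv2.imwrite('pics/s6.png',cv2.resize(cv2.cvtColor(c['color'][130:280,150:330],cv2.COLOR_RGB2BGR),None,fx=4,fy=4,interpolation=cv2.INTER_CUBIC))
```

```text
12.2833 [532.1  50.4   9.8] [-3.111 -0.439  0.   ] [ 0.4 -0.2 -0.1] 45.85468178234575 0.0
tool axes (cols x,y,z): [[0.961, 0.277, -0.0], [0.277, -0.961, -0.0], [-0.0, -0.0, -1.0]]
(100, 57) [617.92169196 190.33876651   0.        ] [ 121.27610442 -110.71518649    9.77618646]
(410, 149) [618.61757091 -50.69759056   0.        ] [ 55.17531278 121.08148091   9.77891183]
(256, 228) [533.87761159  49.78198223  28.        ] [  1.57976887   1.05891602 -18.20513442]
(256, 228) [521.7080444   46.00545903   0.        ] [-11.15416489   1.31781288   9.79737255]
(0, 0, 0) [254.46122208 220.19218938]
(16, 30, 0) [293.44157148 200.9110133 ]
(16, -30, 0) [215.5095955 200.9148331]
(60, 0, -18) [254.60400921 146.45781439]
(10, 0, -18) [254.54022955 217.03720279]
(16, 0, -18) [254.54772697 209.13158029]
[245.92939298 200.1170176 ]
[263.12571594 207.05637626]
[230.92199772 184.71758137]
```

View pics/s6.png

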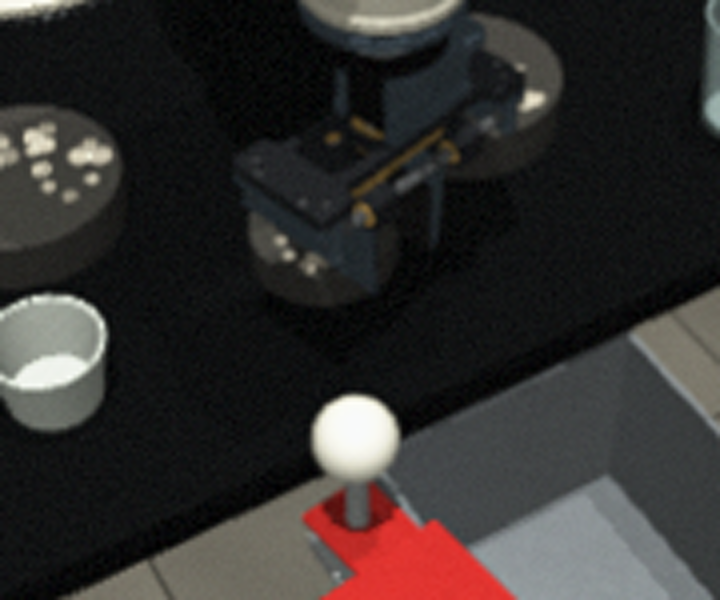

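The close-up shows the slice at about (310,255), still where it was. The fingers stand past it, toward the edge. I'll go back over the top and push again in small steps, watching force and height.

```bash
python3 -m handwheel '[[0,0,-30,0,0],[0,0,-30,0,0],[0,0,0,0,0],[-20,0,0,0,0],[-20,0,0,0,0],[-20,0,0,0,0],[-20,0,0,0,0],[-20,0,0,0,0],[-20,0,0,0,0],[-20,0,0,0,0],[0,0,0,0,0],[0,0,0,0,0],[0,0,20,0,0],[0,0,20,0,0],[0,0,20,0,0],[0,0,0,0,0],[0,0,0,0,0],[0,0,0,0,0]]'
python3 -m handwheel '[[5,0,0,0,0],[5,0,0,0,0],[5,0,0,0,0],[5,0,0,0,0]]'
python3 -m handwheel '[[5,0,0,0,0],[5,0,0,0,0],[5,0,0,0,0],[5,0,0,0,0],[5,0,0,0,0],[5,0,0,0,0]]'
python3 - <<'E'
from h import *
s,R=st()
for n in ['wrist','top','scene']:
    w=vision.capture(n)
    print(n,[(np.round(d['location']).tolist(),round(d['p'],2)) for d in vision.landmark_of('slice',w)])
E
```

```text
time_s: 13.93
tool_pos: [398.4, 11.7, 10.4]
eef_rot: [3.111, 0.44, 0.001]
contact_force: [0.3, -0.5, 0.8]
opening: 45.4
finger_force: 0.0
time_s: 14.27
tool_pos: [418.1, 17.3, 10.4]
eef_rot: [3.11, 0.44, 0.002]
contact_force: [0.7, -0.8, -0.2]
opening: 45.4
finger_force: 0.0
time_s: 14.77
tool_pos: [446.2, 25.6, 9.8]
eef_rot: [-3.111, -0.44, 0.0]
contact_force: [-0.4, -0.4, -0.2]
opening: 45.7
finger_force: 0.0
14.7667 [446.2  25.6   9.8] [-3.111 -0.44   0.   ] [-0.4 -0.4 -0.2] 45.65204418765399 0.0
tool axes (cols x,y,z): [[0.961, 0.277, -0.0], [0.277, -0.961, 0.0], [-0.0, -0.0, -1.0]]
wrist [([476.0, 36.0, -0.0], 0.63), ([407.0, 190.0, -0.0], 0.59)]
top [([408.0, 188.0, -4.0], 0.68), ([341.0, -127.0, 3.0], 0.68), ([447.0, 502.0, -2.0], 0.49)]
scene [([343.0, -128.0, 0.0], 0.97), ([475.0, 38.0, 2.0], 0.85), ([404.0, 194.0, -3.0], 0.84), ([502.0, -169.0, -1.0], 0.57)]
```

Still no force with the TCP 32 mm from the slice centre. The half-open fingertips must sit above the TCP: they retract as they open, which also fits the 46 mm reading on the 50 mm ball. I'll back off and probe downward in small steps.

```bash
python3 -m handwheel '[[-10,0,0,0,0],[-16,0,0,0,0],[-20,0,0,0,0],[0,0,0,0,0],[0,0,3,0,0],[0,0,3,0,0],[0,0,2,0,0],[0,0,0,0,0]]'
python3 -m handwheel '[[0,0,2,0,0],[0,0,2,0,0],[0,0,0,0,0]]'
```

```text
time_s: 15.73
tool_pos: [401.9, 12.8, 1.3]
eef_rot: [-3.111, -0.44, 0.0]
contact_force: [-0.5, -0.3, 0.2]
opening: 45.6
finger_force: 0.0
time_s: 15.98
tool_pos: [401.6, 12.8, -2.5]
eef_rot: [-3.111, -0.44, 0.0]
contact_force: [-0.4, -0.5, 0.4]
opening: 45.5
finger_force: 0.0
```

```bash
python3 -m handwheel '[[0,0,2,0,0],[0,0,2,0,0],[0,0,0,0,0]]'
python3 -m handwheel '[[0,0,2,0,0],[0,0,2,0,0],[0,0,0,0,0]]'
```

```text
time_s: 16.23
tool_pos: [401.5, 12.8, -6.5]
eef_rot: [-3.111, -0.44, 0.0]
contact_force: [-0.1, 0.8, -0.1]
opening: 45.7
finger_force: 0.0
time_s: 16.48
tool_pos: [401.4, 12.8, -10.5]
eef_rot: [-3.111, -0.44, 0.001]
contact_force: [0.1, -0.0, 0.5]
opening: 46.0
finger_force: 0.0
```

```bash
python3 -m handwheel '[[5,0,0,0,0],[5,0,0,0,0],[5,0,0,0,0],[5,0,0,0,0],[5,0,0,0,0],[5,0,0,0,0],[5,0,0,0,0]]'
python3 - <<'E'
from h import *
s,R=st()
for n in ['wrist','scene']:
    w=vision.capture(n)
    print(n,[(np.round(d['location']).tolist(),round(d['p'],2),np.round(R.T@(np.array(d['location'])-s['tool_pos']),1)) for d in vision.landmark_of('slice',w)])
E
```

```text
time_s: 17.07
tool_pos: [434.3, 22.7, -10.3]
eef_rot: [-3.11, -0.44, 0.004]
contact_force: [-6.7, -1.8, 4.2]
opening: 45.6
finger_force: 3.1
17.0667 [434.3  22.7 -10.3] [-3.11  -0.44   0.004] [-6.7 -1.8  4.2] 45.5555955169614 3.1255276850424707
tool axes (cols x,y,z): [[0.961, 0.277, -0.002], [0.277, -0.961, 0.0], [-0.002, -0.001, -1.0]]
wrist [([492.0, 42.0, -2.0], 0.87, array([60.4, -2.6, -8.4])), ([406.0, 191.0, -2.0], 0.82, array([  19.4, -169.9,   -8.6]))]
scene [([493.0, 42.0, 2.0], 0.71, array([ 61.4,  -2.3, -12.4])), ([404.0, 192.0, -0.0], 0.66, array([  17.3, -171.3,   -9.7])), ([344.0, -131.0, 1.0], 0.6, array([-129.7,  122.4,  -11.4]))]
```

Contact now: 7 N and the slice moves, cradled 60 mm ahead. Carry on.

```bash
python3 -m handwheel '[[8,0,0,0,0],[10,0,0,0,0],[10,0,0,0,0],[10,0,0,0,0],[10,0,0,0,0],[10,0,0,0,0],[10,0,0,0,0],[10,0,0,0,0],[10,0,0,0,0],[10,0,0,0,0],[7,0,0,0,0],[0,0,0,0,0]]'
python3 - <<'E'
from h import *
s,R=st()
for n in ['wrist','scene']:
    w=vision.capture(n)
    print(n,[(np.round(d['location']).tolist(),round(d['p'],2),np.round(R.T@(np.array(d['location'])-s['tool_pos']),1)) for d in vision.landmark_of('slice',w)])
    if n=='scene': print([(np.round(d['location']).tolist(),d['p']) for d in vision.landmark_of('plate_mid',w)])
E
```

```text
time_s: 18.27
tool_pos: [538.4, 51.9, -10.1]
eef_rot: [3.11, 0.44, 0.004]
contact_force: [0.1, -0.4, 0.1]
opening: 45.6
finger_force: 0.0
18.2667 [538.4  51.9 -10.1] [3.11  0.44  0.004] [ 0.1 -0.4  0.1] 45.646722042699146 0.0
tool axes (cols x,y,z): [[0.961, 0.277, 0.002], [0.277, -0.961, 0.0], [0.002, 0.001, -1.0]]
wrist [([596.0, 70.0, -1.0], 0.85, array([60.6, -1.1, -8.9]))]
scene [([403.0, 190.0, -4.0], 0.77, array([ -91.7, -170.4,   -6.6])), ([343.0, -127.0, 2.0], 0.68, array([-237.1,  117.4,  -12.6])), ([597.0, 73.0, -0.0], 0.57, array([62.3, -3.8, -9.7]))]
[([798.0, -83.0, -29.0], 0.8)]
```

```bash
python3 -m handwheel '[[8,0,0,0,0],[10,0,0,0,0],[10,0,0,0,0],[10,0,0,0,0],[8,0,0,0,0],[0,0,0,0,0],[0,0,0,0,0],[0,0,0,0,0],[0,0,0,0,0]]'
python3 - <<'E'
from h import *
s,R=st()
for n in ['wrist','scene']:
    w=vision.capture(n); save(w,n+'7')
    print(n,[(np.round(d['location']).tolist(),round(d['p'],2)) for d in vision.landmark_of('slice',w)])
I=np.hstack([cv2.imread('pics/scene7.png')[130:384,130:400],cv2.imread('pics/wrist7.png')[:254,60:450]]); cv2.imwrite('pics/b7.png',I)
E
```

```text
time_s: 19.27
tool_pos: [580.0, 64.2, -10.2]
eef_rot: [-3.111, -0.439, 0.0]
contact_force: [0.5, -0.0, -0.5]
opening: 45.4
finger_force: 0.0
19.2667 [580.   64.2 -10.2] [-3.111 -0.439  0.   ] [ 0.5 -0.  -0.5] 45.414460896784846 0.0
tool axes (cols x,y,z): [[0.961, 0.277, -0.0], [0.277, -0.961, 0.0], [-0.0, -0.0, -1.0]]
wrist [([718.0, 84.0, -169.0], 0.56)]
scene [([340.0, -126.0, 4.0], 0.81), ([714.0, 87.0, -166.0], 0.66)]
```

View pics/b7.png

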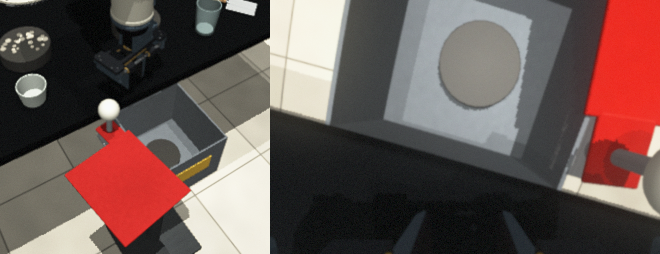

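The slice lies flat on the bin floor, at about (158,150) in the left crop and (480,65) in the right one. Now back to the knob.

```bash
python3 -m handwheel '[[0,0,-30,0,-1],[0,0,-40,0,-1],[0,0,-40,0,-1],[0,0,-40,0,-1],[6,15.5,0,0,-1],[6,15.5,0,0,-1],[6,15.5,0,0,-1],[6,15.5,0,0,-1],[6,15.5,0,0,-1],[6,15.5,0,0,-1],[6,15.5,0,0,-1],[6,15.5,0,0,-1],[0,0,0,0,-1],[0,0,0,0,-1]]'
python3 - <<'E'
from h import *
s,R=st()
for n in ['wrist','scene']:
    w=vision.capture(n)
    print(n,[(d['location'],d['p']) for d in vision.landmark_of('knob_ball',w)])
print(R.T@(np.array([661,-42,20])-s['tool_pos']))
E
```

```text
time_s: 20.63
tool_pos: [660.4, -42.8, 137.8]
eef_rot: [-3.11, -0.437, 0.004]
contact_force: [-0.0, -0.4, -0.3]
opening: 91.2
finger_force: 0.0
20.6333 [660.4 -42.8 137.8] [-3.11  -0.437  0.004] [-0.  -0.4 -0.3] 91.16544059616609 0.0
tool axes (cols x,y,z): [[0.961, 0.275, -0.003], [0.275, -0.961, 0.0], [-0.002, -0.001, -1.0]]
wrist [([662.3, -46.9, 46.4], 0.72)]
scene [([662.4, -41.9, 43.7], 0.82)]
[  1.10188365  -0.45400941 117.80122789]
```

```bash
python3 -m handwheel '[[0,0,30,0,-1],[0,0,30,0,-1],[0,0,30,0,-1],[0,0,20,0,-1],[0,0,7,0,-1],[0,0,0,0,-1],[0,0,0,0,1],[0,0,0,0,1],[0,0,0,0,1],[0,0,0,0,1],[0,0,0,0,1],[0,0,0,0,1],[0,0,0,0,1],[0,0,0,0,1],[0,0,0,0,1]]' 35
```

```text
time_s: 22.08
tool_pos: [661.7, -43.7, 23.4]
eef_rot: [3.108, 0.439, 0.002]
contact_force: [2.2, -14.8, 1.3]
opening: 48.2
finger_force: 35.0
```

```bash
python3 -m handwheel '[[0,0,0,-0.1,1],[0,0,0,-0.1,1],[0,0,0,-0.1,1],[0,0,0,-0.1,1],[0,0,0,-0.1,1],[0,0,0,-0.1,1],[0,0,0,-0.1,1],[0,0,0,-0.1,1],[0,0,0,-0.1,1],[0,0,0,-0.1,1],[0,0,0,-0.1,1],[0,0,0,-0.1,1],[0,0,0,-0.1,1],[0,0,0,-0.05,1],[0,0,0,0,1],[0,0,0,0,1]]'
cat > ang.py <<'E'
from h import *
s,R=st(); print(s['ft_torque'],s['joint_positions'][5])
for n in ['scene','top']:
    c=vision.capture(n); save(c,n+'8')
    for d in vision.landmark_of('plate_mid',c): p=np.array(d['location'])-[661,-42,0]; print(n,d['location'],d['p'],np.arctan2(134,59)-np.arctan2(p[1],p[0]))
E
python3 ang.py
```

```text
time_s: 23.42
tool_pos: [660.0, -42.4, 23.3]
eef_rot: [-2.153, -2.288, 0.003]
contact_force: [-8.1, -5.9, 9.1]
opening: 47.9
finger_force: 35.0
23.4167 [660.  -42.4  23.3] [-2.153 -2.288  0.003] [-8.1 -5.9  9.1] 47.94030256956605 35.0160151720047
tool axes (cols x,y,z): [[-0.06, 0.998, -0.001], [0.998, 0.06, -0.001], [-0.001, -0.001, -1.0]]
[-1.22627531  1.06240535  0.03541396] -0.21347965102778846
scene [724.3, 84.7, -30.4] 0.92 0.04857491567991157
top [722.5, 89.9, -28.1] 0.69 0.021538134727225877
```

```bash
python3 -m handwheel '[[0,0,0,-0.03,1],[0,0,0,-0.03,1],[0,0,0,0,1],[0,0,0,0,1]]'; python3 ang.py
python3 -m handwheel '[[0,0,0,0,-1],[0,0,0,0,-1],[0,0,0,0,-1],[0,0,0,0,-1],[0,0,0,0,-1],[0,0,0,0,-1],[0,0,-30,0,-1],[0,0,-40,0,-1],[0,0,-40,0,-1],[-20,0,-20,0,-1],[0,0,0,0,-1],[0,0,0,0,-1],[0,0,0,0,-1],[0,0,0,0,-1]]'; python3 ang.py
```

```text
time_s: 23.95
tool_pos: [659.9, -42.4, 23.3]
eef_rot: [-2.084, -2.35, 0.003]
contact_force: [-7.6, -6.2, 9.9]
opening: 48.1
finger_force: 35.0
23.95 [659.9 -42.4  23.3] [-2.084 -2.35   0.003] [-7.6 -6.2  9.9] 48.11236198389935 35.0164657831192
tool axes (cols x,y,z): [[-0.12, 0.993, -0.001], [0.993, 0.12, -0.001], [-0.001, -0.001, -1.0]]
[-1.18429825  1.17200618 -0.24865565] -0.27304132065494296
scene [716.0, 91.0, -31.4] 0.85 -0.022638178751650972
scene [714.2, 88.0, -168.2] 0.37 -0.026318415401085815
top [715.3, 94.6, -26.9] 0.75 -0.03639810594867776
time_s: 25.32
tool_pos: [662.2, -60.8, 151.3]
eef_rot: [-2.083, -2.349, 0.002]
contact_force: [-0.6, 0.5, -0.2]
opening: 91.0
finger_force: 0.0
25.3167 [662.2 -60.8 151.3] [-2.083e+00 -2.349e+00  2.000e-03] [-0.6  0.5 -0.2] 90.99813695741581 0.0
tool axes (cols x,y,z): [[-0.12, 0.993, -0.002], [0.993, 0.12, 0.001], [0.001, -0.002, -1.0]]
[ 0.03444203 -0.02788458 -0.02229042] -0.30167290223438037
scene [718.4, 89.7, -30.8] 0.93 -0.0037414726718734137
top [717.2, 89.1, -26.8] 0.97 -0.009773095208795546
top [661.3, -44.1, 46.4] 0.33 2.5849386618904484
```

View pics/top8.png

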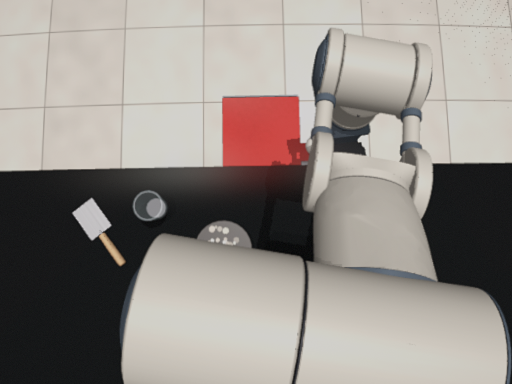

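The top view shows the plate square over the bin, spanning (223–299, 97–165). The beaker and spatula are where they were, and the gripper is clear of everything. The torque reading showed the knob against its stop.

```bash
python3 -c "
from cell import robot
print(robot.finish_job())"
```

```text
the job is handed in; nothing more can be done
None
```

I've handed the job in: the 100 mm slice lies in the bin, the plate is closed again with the knob measured within about 0.01 rad of its stop, and the gripper is clear; the hand-in call gave no verdict.

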